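# Find the tired spring hold-down and take it out of the working line

### The job

One of the three spring hold-down clamps on the plywood board has gone tired. Working from the robot's left to its right, press each steel leaf down on the ridge at the middle of its free length with about 8 N (never more than 14 N), hold that a moment to judge how far it gives, and let it up again; then slide the one clamp whose leaf gives about twice as far as the others fully back against its rear stop, and let go. Leave the two sound clamps in their forward places and everything else on the bench where it is.

Things in the scene. Friction and masses are not known exactly. Their poses are not given: they have to be found in the camera images.
- board: Fixed plywood board, 270 (x) x 460 (y) x 18; origin at the centre of its underside, on the bench. z up, x roughly away from the robot (within 0.25 rad), y to the robot's left. It carries three clamps, alike to look at, 95 mm apart along y. Each is a level steel leaf, 24 wide, 4 thick, running along board +x from its root, with a grey carriage behind the root.
- bay_left (a point): Press point of the left clamp (+y): crest of the round steel ridge (8 thick, 4 proud) across the leaf at mid-span, 82 mm above the bench, clamp forward, leaf unloaded. Axes as board's. Fixed to the board: does not follow leaf or slide. The leaf bends at its root, 55 mm behind (-x); its tip is 57 mm ahead. A thin ticked scale plate stands 35 to 57 mm ahead, 24 mm to the left, top 16 mm higher.
- bay_middle (a point): The same press point of the middle clamp. On each carriage stands an upright wooden grip block, 20 (x) by 18 (y), centred 87 mm behind the press point (board -x, y offset 0), rising from 2 to 47 mm above the press point's height; under it lies a steel cap, 36 wide (y), its top 2 mm above the press point.
- bay_right (a point): The same press point of the right clamp (-y). Each carriage slides straight along board -x (towards the robot), 45 mm from the forward place to the rear stop, against about 6 N of friction, and stays where it is left.
- leaf_p (a joint): Bend of spring leaf P, rad: 0 level, grows as the leaf is pressed down (mid-span drop = 55 mm x value). Which bay leaf P stands in changes from run to run. A leaf bends in proportion to the force: at 8 N mid-span a sound leaf drops about 5 mm (0.09 rad), a tired one about 10 mm (0.18 rad); one of the three is tired.
- slide_p (a joint): Slide of the carriage that carries leaf P, m: 0 in the forward (working) place, 0.045 against the rear stop, towards the robot.
- leaf_q (a joint): Bend of spring leaf Q, rad: 0 level, grows as the leaf is pressed down (mid-span drop = 55 mm x value). Which bay leaf Q stands in changes from run to run. A leaf bends in proportion to the force: at 8 N mid-span a sound leaf drops about 5 mm (0.09 rad), a tired one about 10 mm (0.18 rad); one of the three is tired.
- slide_q (a joint): Slide of the carriage that carries leaf Q, m: 0 in the forward (working) place, 0.045 against the rear stop, towards the robot.
- leaf_r (a joint): Bend of spring leaf R, rad: 0 level, grows as the leaf is pressed down (mid-span drop = 55 mm x value). Which bay leaf R stands in changes from run to run. A leaf bends in proportion to the force: at 8 N mid-span a sound leaf drops about 5 mm (0.09 rad), a tired one about 10 mm (0.18 rad); one of the three is tired.
- slide_r (a joint): Slide of the carriage that carries leaf R, m: 0 in the forward (working) place, 0.045 against the rear stop, towards the robot.
- stick_c (a point): Bystander, leave alone: flat wooden modelling stick, 150 x 14 x 8, lying on the board between two clamps (mm). The point is its centre, half-way up.
- ring_tool_c (a point): Bystander, leave alone: trimming tool with round wooden handle and brass wire loop, 140 long, 12 thick, lying on the board between two clamps (mm). The point is its centre, half-way up.
- puck_c (a point): Bystander, leave alone: plaster puck, diameter 52, 22 high, on the board's left margin (mm). The point is its centre, half-way up.
- rib_c (a point): Bystander, leave alone: flat wooden rib, 85 x 45 x 6, on the board's right margin (mm). The point is its centre, half-way up.
- beaker_c (a point): Bystander, leave alone: white ceramic beaker, diameter 76, 95 high, on the bench (mm). The point is its centre, half-way up.
- dish_c (a point): Bystander, leave alone: terracotta bowl, diameter 110, 40 high, on the bench (mm). The point is its centre, half-way up.
- slip_jar_c (a point): Bystander, leave alone: grey jar with lid, diameter 64, 85 high, on the bench (mm). The point is its centre, half-way up.

How it is judged (in metres and radians):
On the way, in this order (a step that is already met when the one before it is completed fails the run):
1. the left leaf is pressed at mid-span with 8 N, give or take 2 N, for 0.4 s (contact force between the fingers and anything else between 6 and 10 N and horizontal distance between the grasp point and bay_left below 0.022 m and value of joint any of leaf_p, leaf_q, leaf_r above 0.04 rad), for 0.4 s.
2. the middle leaf is pressed at mid-span with 8 N, give or take 2 N, for 0.4 s (contact force between the fingers and anything else between 6 and 10 N and horizontal distance between the grasp point and bay_middle below 0.022 m and value of joint any of leaf_p, leaf_q, leaf_r above 0.04 rad), for 0.4 s.
3. the right leaf is pressed at mid-span with 8 N, give or take 2 N, for 0.4 s (contact force between the fingers and anything else between 6 and 10 N and horizontal distance between the grasp point and bay_right below 0.022 m and value of joint any of leaf_p, leaf_q, leaf_r above 0.04 rad), for 0.4 s.
4. the clamp with the tired leaf is slid back to its rear stop (value of joint slide_q above 0.041 m), for 0.2 s.
At the end, for the whole second after the job is handed in: The carriage of the tired leaf stands against its rear stop (slid more than 41 of 45 mm), the other two are in their forward places (slid less than 10 mm), and all three leaves are free again (bent less than 0.03 rad) (value of joint slide_q above 0.041 m and value of joint each of slide_p, slide_r below 0.01 m and value of joint each of leaf_p, leaf_q, leaf_r below 0.03 rad); the robot touches nothing.
It fails at once if a leaf is overbent: bent as by more than 14 N at mid-span (sound leaf 0.155 rad, tired leaf 0.31 rad) (value of joint leaf_p above 0.155 rad or value of joint leaf_q above 0.31 rad or value of joint leaf_r above 0.165 rad).
It fails at once if a sound clamp is slid out of its forward place by more than 10 mm (value of joint any of slide_p, slide_r above 0.01 m).
It fails at once if a bystander is moved by more than 25 mm (distance of any of stick_c, ring_tool_c, puck_c, rib_c, beaker_c, dish_c, slip_jar_c from where it was at the start of the episode above 0.025 m).
It also fails if it takes over 64 s, if anything falls off the work surface, if the arm or the gripper's body presses on something with over 40 N, if the wrist force passes 120 N, or if a joint passes its speed limit or range.

### The arm

A 6-joint arm with a two-finger parallel gripper is mounted at the origin on the work surface. World frame = base frame: x ahead of the robot, y to its left, z up, the work surface at z = 0. Lengths are in m, angles in degrees, forces in N, time in s.
With the tool pointing down it reaches from about 0.25 to 0.725 m from the base axis. Payload 9.7 kg.
Tool frame: the origin (TCP) lies at the very end of the fingers, on their centre line; the grasp point (between the pads) lies 19 mm behind it; x points along the fingers, y is the direction in which the jaws open and shut, and the axes are right-handed (so a half turn about x gives the same grasp; the last joint's range is limited). The gripper opens to 85 mm and grips with 20 to 120 N. Pads are 22 mm wide; open, the fingers measure 114 mm over their backs; the gripper's body (76 mm by 85 mm) begins 54 mm behind the grasp point. The pads swing forward as they close: fully open they stand 13 mm farther back than shut.
Start: joints at [-66.119, 4.979, 10.078, 95.1, 0, 90], TCP at [0.223, -0.503, 0.231] pointing down, gripper open.
Joint ranges: [-179.16, 179.16], [-48.56, 103.87], [-65.8, 70.77], [-126.05, 130.52], [-82.76, 87.17], [-180, 180]. Speed limits (degrees/s): [127.2, 127.2, 147.25, 180, 180, 180].

### API

Orientations are given as [roll, pitch, yaw] about the fixed x, y, z axes, in that order (R = Rz(yaw) Ry(pitch) Rx(roll)).
In Python, from workcell import get_obs, cams, bot gives the robot as it stands.
- The arm moves only by the tool apply_moves, never from a script. Its argument "rows" is a list that holds one entry, the list of rows, each a list of 7 numbers: the shift along the tool's x, y, z in mm, then the turn, a rotation vector about the tool's x, y, z in rad, then the opening, from 0 (shut) to 1 (fully open). A call has 1 to 20 rows; each row is the pose to reach, as a shift and turn from the pose measured when the call began, along the tool's axes at that moment; what a row does not reach only later rows make up. A row lasts 1/10 s, in which the tool goes at most 50 mm and 8.59 degrees, less where a joint would pass 70% of its speed; a pose out of reach is approached as far as the arm can. A call with a gripper value outside its range is refused whole. The fingers move at their own pace and stop on an object; "newtons" is the grip in N (left out, the last holds). Time passes only in rows, so rows that repeat a pose let the fingers close. It gives the time, the measured TCP pose, the force and the opening at its end, in the units of the state.
- get_obs(): the state, without advancing time (a new reading comes with each control period).
- cams.camera(name): name is "scene" or "top" or "wrist"; returns a dict with "pixels" (384x512x3 uint8, red, green, blue), "range_z" (384x512 float32, m along the optical axis (not along the pixel's ray), 0 where there is no reading), "fx", "fy", "cx", "cy" (pixels), "D" ([k1, k2, p1, p2, k3] as OpenCV has them; the pictures are not rectified), "eye" and "attitude" of the camera in the world. Camera axes: x right, y up, looking along -z (the intrinsics and any distortion apply to the point x, -y, -z); pixel columns grow to the right and rows downward; lengths in m; the calibration is good to about 2 mm. A picture is of the moment at which its call begins.
- bot.job_done(): hands the job in, once; it reports no verdict.
Trained networks look in a picture, given as the dict that the camera call returned (one of the last four; its "shot" number tells which), for a name from the list of things; names that differ only in an ending like _2 or _b are one class to them, and where a whole thing is asked for, a point or a joint stands for the part that bears it (a point fixed in the world has none). Each returns a list of dicts, best first, with "confidence" (0 to 1); they miss things now and then, are a little off and sometimes report something else, mostly with a low value. They report only what shows in the picture. A call takes as long as a camera call.
- cams.find_in(label, picture): "at" ([x, y, z] in m, in world coordinates, good to about 4 mm: the middle of the surface that is visible of it).
The state is a dict: "time": time; "q": joint angles; "qd": joint speeds; "joint_efforts": joint torques, N m; "ee_pos": TCP position; "tcp_rot": TCP orientation; "wrist_force": force on the tool from outside, world axes, zero at the start; "torque": the same for the moment, N m; "opening": finger opening in m.
Only numpy, scipy, OpenCV 4.12 (cv2) and the standard library are available. Lean on these libraries where they do the work, as an engineer would, in place of code of your own. Each camera call takes 0.05 s, during which the arm holds its last target.

## Working session

There is one attempt and no reset: what is moved stays moved. The work goes in short steps, Python scripts to look and compute and a tool call to move; the robot and the scene stay as the last step left them, time stands still between calls to the robot, and variables do not carry over. Pictures are saved under pics/ and viewed, and the job is handed in when it is done.

Besides the shell and the picture viewer there is one more tool, called after "Call:" by a JSON object that holds its "api" and its "payload", one argument or row to a line. apply_moves: Moves the arm, as the interface text tells. Its arguments: {"type":"object","properties":{"rows":{"type":"array"},"newtons":{"type":"number"}},"required":["rows"]}

```bash
ls; mkdir -p pics
python3 - <<'E'
from workcell import get_obs, cams, bot
import cv2
o=get_obs(); print(o)
for n in ("scene","top"):
    p=cams.camera(n); cv2.imwrite(f"pics/{n}0.png",p["pixels"][:,:,::-1]); print(n,p["eye"],p["attitude"],p["fx"],p["fy"],p["cx"],p["cy"],p["D"])
    for l in ["board","leaf_p","slide_p","bay_left","bay_middle","stick_c","ring_tool_c","puck_c","rib_c","beaker_c","dish_c","slip_jar_c"]:
        try: print(l,[( [round(v,3) for v in d["at"]],round(d["confidence"],2)) for d in cams.find_in(l,p)][:4])
        except Exception as e: print(l,e)
E
```

```text
pics
{'time': 0.0, 'q': array([-6.61184274e+01,  5.01215460e+00,  1.00351952e+01,  9.50971793e+01,
        2.06569981e-03,  9.00021019e+01]), 'qd': array([-0.02779885,  0.03325025,  0.01037402,  0.0286886 , -0.06366949,
        0.03915968]), 'joint_efforts': array([ 1.87231592e-03, -5.20391071e+01,  4.64796317e+01,  1.64314883e-02,
        1.95675066e-04, -5.51356592e-06]), 'ee_pos': array([ 0.22259222, -0.50271898,  0.23057956]), 'tcp_rot': array([-91.59389468,  89.92583247, 112.28557465]), 'wrist_force': array([0.01590956, 0.25486116, 0.05517316]), 'torque': array([-0.01096817,  0.03414419, -0.00037824]), 'opening': 0.08529386640506027}
scene [1.10763914 0.82629445 1.02583866] [ 46.69421069   0.18045211 146.09576488] 447.1451906499879 447.1451906499879 252.03552967408027 195.34178820165548 [-0.12783211  0.          0.          0.          0.        ]
board [([0.576, 0.101, 0.018], 0.79), ([0.564, 0.084, 0.079], 0.26)]
leaf_p [([0.566, 0.086, 0.079], 0.69), ([0.582, -0.013, 0.077], 0.67), ([0.577, 0.103, 0.022], 0.61), ([0.596, -0.106, 0.076], 0.59)]
slide_p [([0.512, -0.013, 0.081]
[... 818 characters left out ...]
81], 0.87), ([0.597, -0.104, 0.076], 0.68), ([0.567, 0.08, 0.074], 0.59)]
slide_p [([0.552, -0.113, 0.08], 0.71), ([0.54, -0.016, 0.078], 0.62), ([0.522, 0.07, 0.081], 0.58)]
bay_left [([0.523, 0.071, 0.08], 0.7), ([0.529, -0.009, 0.019], 0.69), ([0.566, 0.082, 0.072], 0.64), ([0.568, -0.063, 0.032], 0.52)]
bay_middle [([0.53, -0.007, 0.016], 0.75)]
stick_c [([0.552, 0.033, 0.029], 0.65)]
ring_tool_c [([0.566, -0.065, 0.032], 0.52)]
puck_c [([0.43, 0.147, 0.041], 0.89), ([0.551, 0.034, 0.028], 0.64)]
rib_c [([0.581, -0.209, 0.024], 0.96)]
beaker_c [([0.432, 0.42, 0.054], 0.76), ([0.527, -0.008, 0.013], 0.48)]
dish_c [([0.557, -0.442, 0.014], 0.93)]
slip_jar_c [([0.424, -0.405, 0.087], 0.79)]
```

View pics/top0.png

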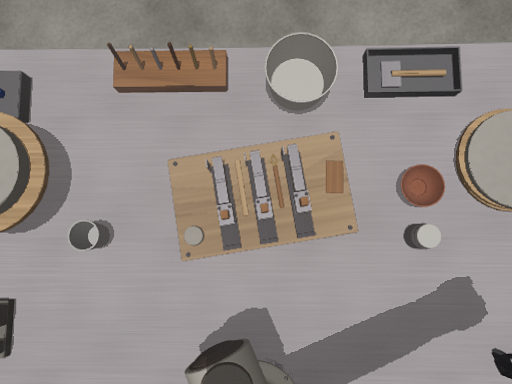

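View pics/scene0.png

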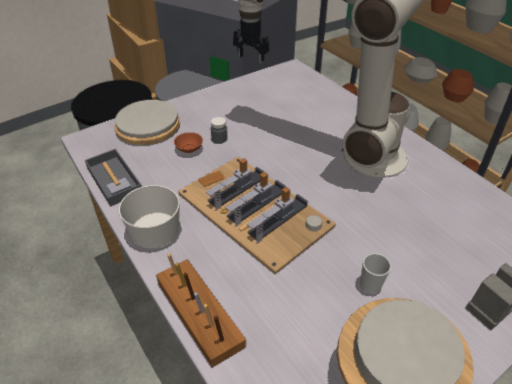

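```bash
cat > h.py <<'E'
import numpy as np, cv2
from scipy.spatial.transform import Rotation as R
def cloud(p):
    h,w=p["range_z"].shape
    u,v=np.meshgrid(np.arange(w),np.arange(h))
    K=np.array([[p["fx"],0,p["cx"]],[0,p["fy"],p["cy"]],[0,0,1]])
    n=cv2.undistortPoints(np.stack([u,v],-1).reshape(-1,1,2).astype(float),K,np.array(p["D"])).reshape(h,w,2)
    z=p["range_z"]
    c=np.stack([n[...,0]*z,-n[...,1]*z,-z],-1)
    M=R.from_euler("xyz",p["attitude"],degrees=True).as_matrix()
    W=c@M.T+p["eye"]; W[z==0]=np.nan
    return W
E
python3 - <<'E'
from workcell import get_obs, cams, bot
from h import *
p=cams.camera("top"); W=cloud(p)
np.save("top0.npy",W)
roi=(W[...,0]>.36)&(W[...,0]<.72)&(abs(W[...,1])<.27)
def box(m,name):
    n,l,s,c=cv2.connectedComponentsWithStats(m.astype(np.uint8))
    for i in range(1,n):
        if s[i,4]<15: continue
        pts=W[l==i]; r=cv2.minAreaRect(pts[:,:2].astype(np.float32)*1000)
        print(name,s[i,4],np.round(pts.mean(0),4),"z",np.round(np.percentile(pts[:,2],[5,50,95]),3),[np.round(x,1) for x in r])
box(roi&(W[...,2]>.008)&(W[...,2]<.14),"board")
box(roi&(W[...,2]>.112)&(W[...,2]<.14),"block")
box(roi&(W[...,2]>.066)&(W[...,2]<.1),"leaf")
img=p["pixels"][125:265,160:365,::-1]
cv2.imwrite("pics/top_crop.png",cv2.resize(img,None,fx=3.8,fy=3.8,interpolation=cv2.INTER_CUBIC))
E
```

```text
board 18030 [ 0.5298 -0.0232  0.0294] z [0.015 0.02  0.082] [array([533.9, -23.2]), array([269.9, 460.3]), np.float64(9.3)]
block 75 [ 0.5066 -0.1224  0.1281] z [0.12  0.129 0.131] [array([ 507.1, -122.8]), array([19.8, 17.7]), np.float64(10.0)]
block 68 [ 0.4914 -0.0292  0.1289] z [0.126 0.129 0.132] [array([491.5, -28.6]), array([18.9, 18.5]), np.float64(0.5)]
block 72 [0.4765 0.0638 0.1283] z [0.125 0.129 0.132] [array([476.5,  63.9]), array([19.8, 17.6]), np.float64(8.7)]
leaf 457 [ 0.5963 -0.1085  0.0784] z [0.075 0.078 0.082] [array([ 596.7, -108.5]), array([117.2,  24.6]), np.float64(9.7)]
leaf 25 [ 0.6326 -0.0763  0.0908] z [0.07  0.097 0.099] [array([634. , -76.5]), array([21.8,  3.3]), np.float64(10.0)]
leaf 454 [ 0.5804 -0.015   0.0784] z [0.076 0.078 0.082] [array([580.9, -14.9]), array([116.5,  23.8]), np.float64(9.4)]
leaf 454 [0.5651 0.0785 0.0783] z [0.075 0.078 0.082] [array([565.8,  78.9]), array([116.7,  24.1]), np.float64(9.1)]
leaf 25 [0.6024 0.1097 0.088 ] z [0.069 0.09  0.099] [array([603.4, 110.6]), array([23. ,  3.5]), np.float64(7.4)]
leaf 230 [ 0.5097 -0.1206  0.0846] z [0.081 0.085 0.089] [array([ 510.1, -122.6]), array([49.8, 36. ]), np.float64(9.1)]
leaf 230 [ 0.4945 -0.0288  0.0845] z [0.081 0.084 0.088] [array([494.7, -29. ]), array([49.5, 35.7]), np.float64(9.0)]
leaf 229 [0.4795 0.0634 0.0847] z [0.081 0.085 0.088] [array([479.5,  64.7]), array([49.7, 36. ]), np.float64(9.0)]
```

View pics/top_crop.png

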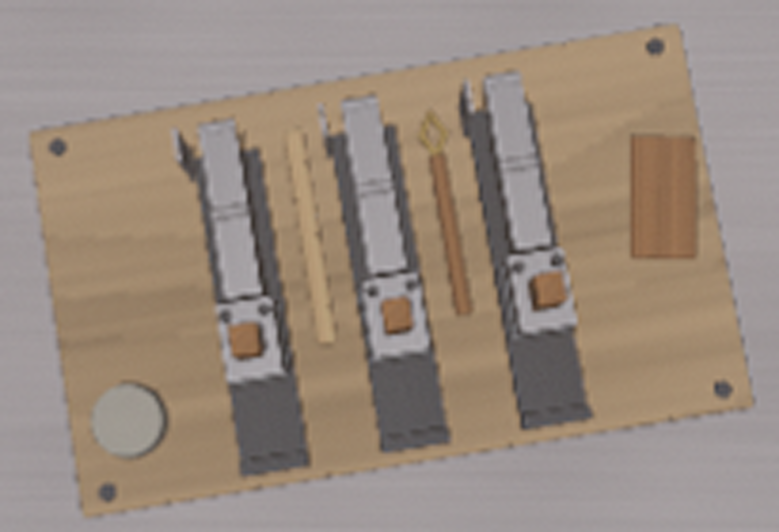

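```bash
cat >> h.py <<'E'
YAW=9.2
# goal attitude: tool x down, tool y along +/- board y
def goalR(yaw=YAW,flip=False):
    c,s=np.cos(np.radians(yaw)),np.sin(np.radians(yaw))
    y=np.array([-s,c,0])*(-1 if flip else 1); x=np.array([0,0,-1.])
    return np.stack([x,y,np.cross(x,y)],1)
def plan(o,pos,flip=False,yaw=YAW):
    M=R.from_euler("xyz",o["tcp_rot"],degrees=True).as_matrix()
    d=M.T@(np.array(pos)-o["ee_pos"])*1000
    rv=R.from_matrix(M.T@goalR(yaw,flip)).as_rotvec()
    return np.round(d,1),np.round(rv,4)
BX=np.array([np.cos(np.radians(YAW)),np.sin(np.radians(YAW)),0])
BY=np.array([-BX[1],BX[0],0])
P={"L":np.array([.5624,.0778,.082]),"M":np.array([.5774,-.0150,.082]),"R":np.array([.593,-.1088,.082])}
E
python3 - <<'E'
from workcell import get_obs
from h import *
o=get_obs(); 
print(R.from_euler("xyz",o["tcp_rot"],degrees=True).as_matrix().round(3))
for f in (0,1): print(plan(o,P["L"]+[0,0,.06],f))
W=np.load("top0.npy")
for k,p in P.items():  # local profile around ridge
    d=W-p; a=d@BX; b=d@BY
    m=(abs(b)<.009)&(abs(a)<.055)
    i=np.argsort(a[m]); aa=a[m][i]; zz=W[...,2][m][i]
    top=aa[zz>0.0803]; print(k,len(top),np.round(top*1000,1), np.median(b[(abs(b)<.02)&(abs(a)<.04)&(W[...,2]>.07)]))
E
```

```text
[[ 0.     0.405 -0.914]
 [-0.    -0.914 -0.405]
 [-1.     0.     0.   ]]
(array([  89.3, -393.5, -545.8]), array([-2.8853e+00,  1.0000e-04, -0.0000e+00]))
(array([  89.3, -393.5, -545.8]), array([ 2.563e-01, -0.000e+00, -1.000e-04]))
L 47 [-54.6 -54.2 -53.7 -50.  -49.6 -46.5 -35.8 -32.1 -31.1 -24.8 -23.1 -22.4
  -3.8  -2.5  -1.6  -1.5  -1.5  -1.5  -1.1  -0.2  -0.1   0.1   0.4   1.1
   1.2   1.5   1.5   2.1   2.8   3.    8.4   9.4  11.7  14.9  16.7  17.5
  23.2  26.1  29.   31.7  32.4  33.   34.3  38.1  40.5  50.2  52.1] 0.00028423686122745393
M 49 [-54.8 -52.3 -50.8 -50.2 -39.8 -35.1 -28.7 -22.3 -19.1  -9.5  -6.6  -6.3
  -5.   -3.   -2.9  -2.7  -1.9  -1.5  -1.3  -1.1  -0.2   0.2   0.4   0.7
   0.8   1.1   1.8   2.5   3.1   3.1   3.6  10.   14.7  15.9  18.2  20.
  21.3  22.8  25.4  30.8  34.   34.6  36.1  40.3  42.3  45.3  49.3  50.3
  52.3] -0.0006823611959900021
R 51 [-52.1 -49.7 -48.2 -40.8 -38.8 -37.9 -36.4 -35.7 -25.4 -20.8 -18.5 -14.
 -13.1 -12.3  -8.7  -7.3  -6.7  -5.4  -3.5  -3.3  -3.2  -2.   -1.4  -0.9
  -0.7  -0.2   0.5   0.8   1.1   1.8   2.4   3.3   3.7   5.7   7.4   8.7
  11.   19.3  23.3  25.3  27.   27.5  31.9  32.9  36.9  40.2  49.5  50.
  51.9  52.5  52.8] -0.00025660043816934093
```

Call:
{"api": "apply_moves", "payload": {
  "rows": [
    [[0,-47,-65,0.03,0,0,0],[0,-94,-130,0.06,0,0,0],[0,-126,-175,0.08,0,0,0],[0,-157,-218,0.1,0,0,0],[0,-189,-262,0.12,0,0,0],[0,-220,-306,0.14,0,0,0],[0,-252,-349,0.16,0,0,0],[0,-283,-393,0.18,0,0,0],[0,-315,-437,0.2,0,0,0],[0,-346,-480,0.22,0,0,0],[0,-378,-524,0.24,0,0,0],[0,-393.5,-545.8,0.256,0,0,0],[40,-393.5,-545.8,0.256,0,0,0],[80,-393.5,-545.8,0.256,0,0,0],[110,-393.5,-545.8,0.256,0,0,0],[125,-393.5,-545.8,0.256,0,0,0],[130,-393.5,-545.8,0.256,0,0,0],[130,-393.5,-545.8,0.256,0,0,0]]
  ],
  "newtons": 40
}}

```text
time: 3.15
ee_pos: [0.5626, 0.0772, 0.1025]
tcp_rot: [170.6, 89.9, -0.2]
wrist_force: [0.2, -0.4, 0.4]
opening: -0.0001
```

Run:
```python
from workcell import get_obs
from h import *
o=get_obs(); print(o["time"],o["ee_pos"],o["wrist_force"],o["opening"],plan(o,P["L"],1))
```

```text
3.15 [0.56261104 0.07722833 0.10247355] [ 0.15478374 -0.36746745  0.39610992] -8.478839098291574e-05 (array([20.5, -0.6,  0.1]), array([-0.0006, -0.0009, -0.0002]))
```

Call:
{"api": "apply_moves", "payload": {
  "rows": [
    [[8,-0.6,0,0,0,0,0],[14,-0.6,0,0,0,0,0],[18,-0.6,0,0,0,0,0],[20,-0.6,0,0,0,0,0],[21,-0.6,0,0,0,0,0],[22,-0.6,0,0,0,0,0],[23,-0.6,0,0,0,0,0],[23,-0.6,0,0,0,0,0],[23,-0.6,0,0,0,0,0]]
  ]
}}

```text
time: 4.05
ee_pos: [0.5626, 0.0778, 0.0798]
tcp_rot: [168.0, 89.9, -2.8]
wrist_force: [-2.1, -1.0, 3.9]
opening: -0.0001
```

Call:
{"api": "apply_moves", "payload": {
  "rows": [
    [[0.5,0,0,0,0,0,0],[1,0,0,0,0,0,0],[1,0,0,0,0,0,0]]
  ]
}}

```text
time: 4.35
ee_pos: [0.5627, 0.0778, 0.0789]
tcp_rot: [167.9, 89.9, -2.9]
wrist_force: [-2.0, -1.6, 4.1]
opening: -0.0001
```

Call:
{"api": "apply_moves", "payload": {
  "rows": [
    [[0.5,0,0,0,0,0,0],[1,0,0,0,0,0,0],[1,0,0,0,0,0,0]]
  ]
}}

```text
time: 4.65
ee_pos: [0.5627, 0.0778, 0.0781]
tcp_rot: [167.8, 89.9, -3.0]
wrist_force: [-0.7, -0.8, 5.7]
opening: 0.0002
```

Run:
```python
from workcell import get_obs
o=get_obs(); print(o["time"],o["ee_pos"],o["wrist_force"],o["torque"],o["joint_efforts"])
```

```text
4.65 [0.56271225 0.07779117 0.07807474] [-0.65361692 -0.76178905  5.72156353] [-0.26440707  0.46256506 -0.02140079] [ 5.94558734e-01 -5.12465572e+01  4.46089518e+01 -9.74757783e-01
  2.98411874e-01 -5.71300043e-04]
```

Call:
{"api": "apply_moves", "payload": {
  "rows": [
    [[0.5,0,0,0,0,0,0],[1,0,0,0,0,0,0],[1.5,0,0,0,0,0,0],[1.5,0,0,0,0,0,0],[1.5,0,0,0,0,0,0]]
  ]
}}

```text
time: 5.15
ee_pos: [0.5627, 0.0778, 0.0771]
tcp_rot: [170.7, 89.9, -0.2]
wrist_force: [-2.3, -1.2, 6.9]
opening: 0.0
```

Run:
```python
from workcell import get_obs,cams
from h import *
import cv2
for i in range(6):
    p=cams.camera("scene" if i==0 else "wrist"); o=get_obs(); print(o["time"],o["ee_pos"].round(4),o["wrist_force"].round(2))
    if i<2: cv2.imwrite(f"pics/pressL{i}.png",cv2.resize(p["pixels"][140:250,170:340,::-1],None,fx=4,fy=4) if i==0 else p["pixels"][:,:,::-1])
```

```text
5.2 [0.5627 0.0778 0.0771] [-2.92 -1.25  7.18]
5.25 [0.5627 0.0778 0.0771] [-2.22 -1.14  7.74]
5.3 [0.5627 0.0778 0.077 ] [-3.63 -1.    7.16]
5.35 [0.5627 0.0778 0.0771] [-2.52 -1.22  7.49]
5.4 [0.5627 0.0778 0.0771] [-2.67 -1.51  8.08]
5.45 [0.5627 0.0778 0.0771] [-3.65 -1.82  6.97]
```

Call:
{"api": "apply_moves", "payload": {
  "rows": [
    [[0,0,0,0,0,0,0],[0,0,0,0,0,0,0],[0,0,0,0,0,0,0],[0,0,0,0,0,0,0]]
  ]
}}

```text
time: 5.85
ee_pos: [0.5627, 0.0778, 0.0775]
tcp_rot: [171.8, 89.9, 1.0]
wrist_force: [-2.2, -2.0, 6.7]
opening: 0.0002
```

View pics/pressL0.png

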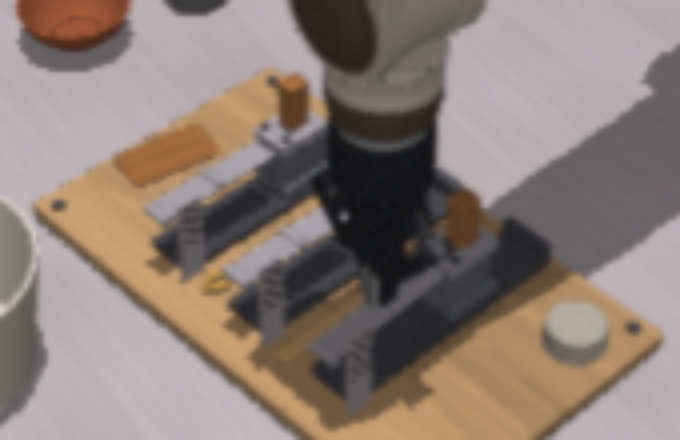

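View pics/pressL1.png

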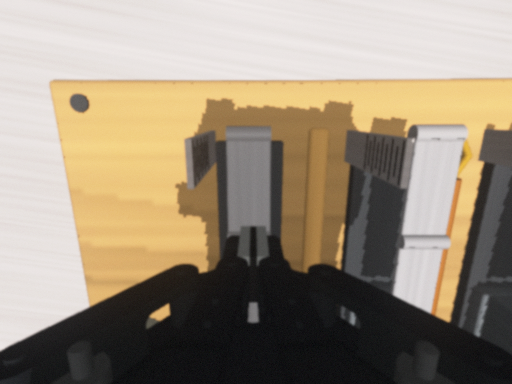

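Call:
{"api": "apply_moves", "payload": {
  "rows": [
    [[0.7,0,0,0,0,0,0],[0.7,0,0,0,0,0,0],[0.7,0,0,0,0,0,0],[0.7,0,0,0,0,0,0],[0.7,0,0,0,0,0,0],[0.7,0,0,0,0,0,0]]
  ]
}}

```text
time: 6.45
ee_pos: [0.5628, 0.0778, 0.0772]
tcp_rot: [172.3, 89.8, 1.5]
wrist_force: [-2.0, -1.7, 7.3]
opening: -0.0
```

Run:
```python
from workcell import get_obs,cams
for i in range(4):
    p=cams.camera("scene"); o=get_obs(); print(o["time"],o["ee_pos"].round(4),o["wrist_force"].round(2))
```

```text
6.5 [0.5627 0.0778 0.0771] [-3.21 -1.27  6.62]
6.55 [0.5628 0.0778 0.0772] [-3.35 -1.92  7.21]
6.6 [0.5627 0.0778 0.0772] [-2.83 -2.24  7.71]
6.65 [0.5627 0.0778 0.0772] [-1.78 -0.87  8.17]
```

Call:
{"api": "apply_moves", "payload": {
  "rows": [
    [[-5,0,0,0,0,0,0],[-15,0,0,0,0,0,0],[-28,0,0,0,0,0,0],[-28,20,0,0,0,0,0],[-28,50,0,0,0,0,0],[-28,75,0,0,0,0,0],[-28,90,0,0,0,0,0],[-28,94,0,0,0,0,0],[-28,94,0,0,0,0,0],[-28,94,0,0,0,0,0]]
  ]
}}

```text
time: 7.65
ee_pos: [0.5776, -0.0142, 0.1053]
tcp_rot: [178.7, 89.8, 7.8]
wrist_force: [1.1, 0.6, -0.8]
opening: 0.0
```

Run:
```python
from workcell import get_obs,cams
from h import *
for i in range(4):
    p=cams.camera("scene"); o=get_obs(); print(o["time"],o["ee_pos"].round(4),o["wrist_force"].round(2))
print(plan(o,P["M"],1))
```

```text
7.7 [ 0.5776 -0.0141  0.1053] [-0.2  -0.15  0.91]
7.75 [ 0.5776 -0.0141  0.1053] [-0.11 -0.05  0.13]
7.8 [ 0.5776 -0.0142  0.1053] [0.01 0.23 0.65]
7.85 [ 0.5776 -0.0143  0.1053] [ 0.29 -0.61 -0.47]
(array([23.3,  0.7,  0.4]), array([ 0.0004, -0.0026, -0.0003]))
```

Call:
{"api": "apply_moves", "payload": {
  "rows": [
    [[8,0.7,0,0,-0.0026,0,0],[15,0.7,0,0,-0.0026,0,0],[20,0.7,0,0,-0.0026,0,0],[23,0.7,0,0,-0.0026,0,0],[24.5,0.7,0,0,-0.0026,0,0],[26,0.7,0,0,-0.0026,0,0],[27,0.7,0,0,-0.0026,0,0],[27,0.7,0,0,-0.0026,0,0],[27,0.7,0,0,-0.0026,0,0]]
  ]
}}

```text
time: 8.75
ee_pos: [0.5776, -0.0149, 0.0787]
tcp_rot: [91.3, 90.0, -79.5]
wrist_force: [-4.4, 0.8, 5.8]
opening: 0.0002
```

```bash
cat > rd.py <<'E'
from workcell import get_obs,cams
import numpy as np
f=[]
for i in range(4):
    p=cams.camera("scene"); o=get_obs(); f.append(o["wrist_force"])
f=np.array(f); print(o["time"],o["ee_pos"].round(4),f.round(2).tolist(),f.mean(0).round(2),np.linalg.norm(f.mean(0)).round(2))
E
python3 rd.py
```

```text
8.95 [ 0.5776 -0.0149  0.0788] [[-3.86, 0.49, 5.07], [-4.02, 0.9, 5.88], [-4.18, 1.12, 4.45], [-3.98, -0.13, 4.36]] [-4.01  0.59  4.94] 6.39
```

Call:
{"api": "apply_moves", "payload": {
  "rows": [
    [[0.5,0,0.2,0,0,0,0],[1,0,0.4,0,0,0,0],[1.3,0,0.4,0,0,0,0],[1.6,0,0.4,0,0,0,0],[1.6,0,0.4,0,0,0,0]]
  ]
}}

```text
time: 9.45
ee_pos: [0.5775, -0.0149, 0.078]
tcp_rot: [170.3, 89.9, -0.5]
wrist_force: [-2.5, 1.4, 6.2]
opening: 0.0003
```

```bash
python3 rd.py
```

```text
9.65 [ 0.5776 -0.0149  0.0781] [[-2.89, 1.09, 6.81], [-3.68, 0.9, 6.56], [-3.03, 1.48, 5.92], [-3.77, 0.29, 6.71]] [-3.34  0.94  6.5 ] 7.37
```

Call:
{"api": "apply_moves", "payload": {
  "rows": [
    [[0.4,0,0.2,0,0,0,0],[0.8,0,0.3,0,0,0,0],[1.1,0,0.3,0,0,0,0],[1.1,0,0.3,0,0,0,0],[1.1,0,0.3,0,0,0,0],[1.1,0,0.3,0,0,0,0],[1.1,0,0.3,0,0,0,0],[1.1,0,0.3,0,0,0,0]]
  ]
}}

```text
time: 10.45
ee_pos: [0.5776, -0.0149, 0.0779]
tcp_rot: [172.2, 89.8, 1.5]
wrist_force: [-2.9, 0.7, 6.7]
opening: -0.0004
```

```bash
python3 rd.py; python3 rd.py
```

```text
10.65 [ 0.5775 -0.0149  0.0779] [[-3.08, 0.98, 6.69], [-3.51, 0.93, 5.81], [-3.26, 0.95, 7.03], [-2.44, 0.27, 6.09]] [-3.07  0.78  6.41] 7.15
10.85 [ 0.5776 -0.0149  0.0779] [[-2.66, 2.33, 6.85], [-3.04, 0.93, 6.91], [-2.7, 1.8, 6.67], [-2.3, 1.18, 7.13]] [-2.67  1.56  6.89] 7.55
```

Call:
{"api": "apply_moves", "payload": {
  "rows": [
    [[0.8,0,0.2,0,0,0,0],[1.4,0,0.3,0,0,0,0],[1.8,0,0.3,0,0,0,0],[1.8,0,0.3,0,0,0,0],[1.8,0,0.3,0,0,0,0],[1.8,0,0.3,0,0,0,0]]
  ]
}}

```text
time: 11.45
ee_pos: [0.5775, -0.0149, 0.0772]
tcp_rot: [173.5, 89.8, 2.7]
wrist_force: [-3.2, 1.1, 8.0]
opening: 0.0002
```

```bash
python3 rd.py; python3 rd.py; python3 rd.py
```

```text
11.65 [ 0.5776 -0.0149  0.0772] [[-4.52, 1.23, 8.02], [-3.55, 0.32, 7.66], [-3.2, 0.46, 7.84], [-3.57, 0.81, 7.44]] [-3.71  0.71  7.74] 8.61
11.85 [ 0.5776 -0.0149  0.0772] [[-3.93, 1.22, 7.32], [-3.06, 0.82, 7.72], [-3.08, 0.56, 6.42], [-3.1, 1.6, 7.54]] [-3.29  1.05  7.25] 8.03
12.05 [ 0.5775 -0.0149  0.0772] [[-2.77, 0.46, 7.76], [-4.13, 0.19, 7.64], [-4.01, 1.34, 7.43], [-3.63, 0.99, 7.75]] [-3.64  0.75  7.65] 8.5
```

Call:
{"api": "apply_moves", "payload": {
  "rows": [
    [[-5,0,0,0,0,0,0],[-15,0,0,0,0,0,0],[-28,0,0,0,0,0,0],[-28,20,0,0,0,0,0],[-28,50,0,0,0,0,0],[-28,75,0,0,0,0,0],[-28,91,0,0,0,0,0],[-28,95,0,0,0,0,0],[-28,95,0,0,0,0,0],[-28,95,0,0,0,0,0]]
  ]
}}

```text
time: 13.05
ee_pos: [0.5926, -0.108, 0.1053]
tcp_rot: [177.9, 89.8, 7.2]
wrist_force: [-0.8, -0.5, -0.6]
opening: -0.0003
```

```bash
python3 rd.py
python3 - <<'E'
from workcell import get_obs
from h import *
print(plan(get_obs(),P["R"],1))
E
```

```text
13.25 [ 0.5927 -0.1079  0.1053] [[-0.29, 0.18, 0.39], [0.57, 0.37, 0.13], [1.58, -0.31, -0.31], [-0.04, 0.19, 0.04]] [0.46 0.11 0.06] 0.48
(array([23.3,  0.9, -0.1]), array([ 0.0015, -0.004 , -0.0004]))
```

Call:
{"api": "apply_moves", "payload": {
  "rows": [
    [[8,0.9,0,0,-0.004,0,0],[15,0.9,0,0,-0.004,0,0],[20,0.9,0,0,-0.004,0,0],[23,0.9,0,0,-0.004,0,0],[24.5,0.9,0,0,-0.004,0,0],[26,0.9,0,0,-0.004,0,0],[27,0.9,0.3,0,-0.004,0,0],[27,0.9,0.3,0,-0.004,0,0],[27,0.9,0.3,0,-0.004,0,0]]
  ]
}}

```text
time: 14.15
ee_pos: [0.5928, -0.1088, 0.0787]
tcp_rot: [144.8, 90.0, -25.9]
wrist_force: [-0.4, 0.7, 2.7]
opening: 0.0002
```

```bash
python3 rd.py
```

```text
14.35 [ 0.5928 -0.1088  0.0785] [[-0.4, 0.68, 2.64], [0.11, 1.88, 3.47], [-0.79, 1.18, 2.29], [-0.23, 1.9, 2.86]] [-0.33  1.41  2.82] 3.17
```

Softer, as expected (2.8 N at 3 mm). On towards 8 N.

Call:
{"api": "apply_moves", "payload": {
  "rows": [
    [[1,0,0,0,0,0,0],[2,0,0,0,0,0,0],[3,0,0.1,0,0,0,0],[4,0,0.2,0,0,0,0],[5,0,0.2,0,0,0,0],[5,0,0.2,0,0,0,0],[5,0,0.2,0,0,0,0]]
  ]
}}

```text
time: 15.05
ee_pos: [0.5927, -0.1089, 0.0739]
tcp_rot: [149.6, 89.9, -21.1]
wrist_force: [-2.6, 1.8, 6.0]
opening: 0.0002
```

```bash
python3 rd.py
```

```text
15.25 [ 0.5927 -0.1088  0.0739] [[-2.33, 1.43, 6.45], [-1.35, 1.86, 6.97], [-1.68, 1.67, 6.41], [-1.66, 1.41, 6.92]] [-1.75  1.59  6.69] 7.09
```

Call:
{"api": "apply_moves", "payload": {
  "rows": [
    [[0.6,0,0,0,0,0,0],[1.2,0,0.1,0,0,0,0],[1.8,0,0.2,0,0,0,0],[1.8,0,0.2,0,0,0,0],[1.8,0,0.2,0,0,0,0],[1.8,0,0.2,0,0,0,0],[1.8,0,0.2,0,0,0,0]]
  ]
}}

```text
time: 15.95
ee_pos: [0.5926, -0.1089, 0.0727]
tcp_rot: [157.6, 89.9, -13.2]
wrist_force: [-2.1, 1.8, 7.5]
opening: -0.0003
```

```bash
python3 rd.py;python3 rd.py;python3 rd.py
```

```text
16.15 [ 0.5926 -0.1089  0.0727] [[-2.74, 1.97, 7.73], [-2.28, 2.04, 7.2], [-2.12, 2.34, 7.57], [-2.17, 1.38, 7.94]] [-2.33  1.93  7.61] 8.19
16.35 [ 0.5926 -0.1089  0.0727] [[-1.96, 1.0, 6.48], [-1.76, 1.69, 8.32], [-1.91, 2.01, 8.24], [-2.37, 1.43, 6.94]] [-2.    1.53  7.5 ] 7.91
16.55 [ 0.5926 -0.1089  0.0727] [[-2.0, 2.12, 8.46], [-2.62, 2.31, 6.84], [-2.13, 1.16, 7.14], [-2.37, 1.54, 8.1]] [-2.28  1.78  7.64] 8.17
```

Call:
{"api": "apply_moves", "payload": {
  "rows": [
    [[-5,0,0,0,0,0,0],[-15,0,0,0,0,0,0],[-27,0,0,0,0,0,0],[-27,0,15,0,0,0,0],[-27,0,35,0,0,0,0],[-27,0,48,0,0,0,0],[-27,0,54,0,0,0,0],[-27,0,54,0,0,0,0],[-27,0,54,0,0,0,0]]
  ]
}}

```text
time: 17.45
ee_pos: [0.5398, -0.1176, 0.0999]
tcp_rot: [156.9, 89.9, -13.8]
wrist_force: [0.0, -0.2, -1.2]
opening: 0.0002
```

```bash
python3 rd.py
python3 - <<'E'
from workcell import get_obs,cams
from h import *
o=get_obs();B=P["R"]-.087*BX
d=o["ee_pos"]-B; print(d@BX,d@BY,o["ee_pos"],plan(o,B+.021*BX+[0,0,.016],1))
p=cams.camera("scene");cv2.imwrite("pics/pre.png",cv2.resize(p["pixels"][130:250,170:340,::-1],None,fx=4,fy=4))
E
```

```text
17.65 [ 0.5396 -0.1175  0.0994] [[0.61, 0.19, -0.38], [0.15, -0.59, 0.62], [0.46, 0.3, 0.08], [-0.35, -0.05, -1.18]] [ 0.22 -0.04 -0.21] 0.31
0.032944095952433125 -5.44188572522777e-05 [ 0.53964816 -0.11749624  0.09943416] (array([ 1.4, -0.1, 11.9]), array([ 0.0017, -0.0014, -0.0006]))
```

View pics/pre.png

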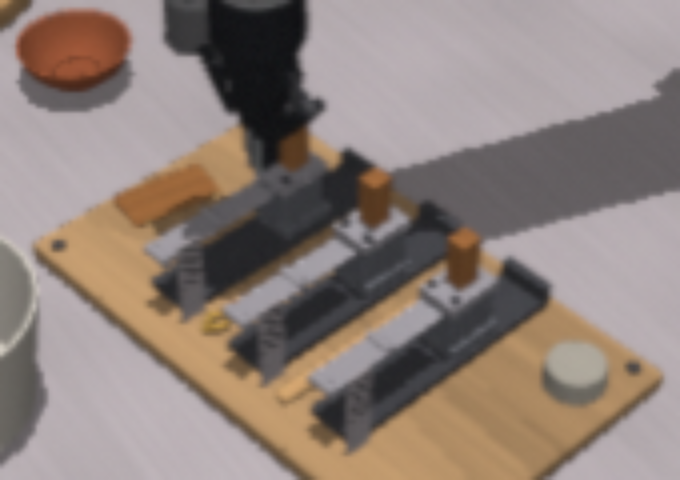

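Call:
{"api": "apply_moves", "payload": {
  "rows": [
    [[1,0,4,0,0,0,0],[1,0,8,0,0,0,0],[1,0,11,0,0,0,0],[1,0,14,0,0,0,0],[1,0,18,0,0,0,0],[1,0,22,0,0,0,0],[1,0,26,0,0,0,0],[1,0,30,0,0,0,0],[1,0,34,0,0,0,0],[1,0,38,0,0,0,0],[1,0,38,0,0,0,0]]
  ]
}}

```text
time: 18.8
ee_pos: [0.5021, -0.1236, 0.0984]
tcp_rot: [169.0, 89.9, -1.7]
wrist_force: [3.5, 0.8, -2.6]
opening: 0.0004
```

```bash
python3 rd.py
python3 - <<'E'
from workcell import get_obs,cams
from h import *
o=get_obs();B=P["R"]-.087*BX
d=o["ee_pos"]-B; print(d@BX,d@BY)
p=cams.camera("top");W=cloud(p)
m=(abs(W[...,1]+.125)<.04)&(W[...,2]>.12)&(W[...,2]<.135)&(W[...,0]>.4)&(W[...,0]<.56)
print(W[m].mean(0))
cv2.imwrite("pics/mid.png",cv2.resize(p["pixels"][125:265,160:365,::-1],None,fx=3.8,fy=3.8))
E
```

```text
19.0 [ 0.5021 -0.1236  0.0984] [[2.38, 1.09, -3.03], [2.65, 1.28, -2.27], [2.94, -0.05, -2.38], [1.89, 0.14, -1.69]] [ 2.47  0.61 -2.34] 3.46
-0.00508620471857683 -6.572882350153734e-05
[nan nan nan]<stdin>:7: RuntimeWarning: Mean of empty slice.
  ret = um.true_divide(
```

View pics/mid.png

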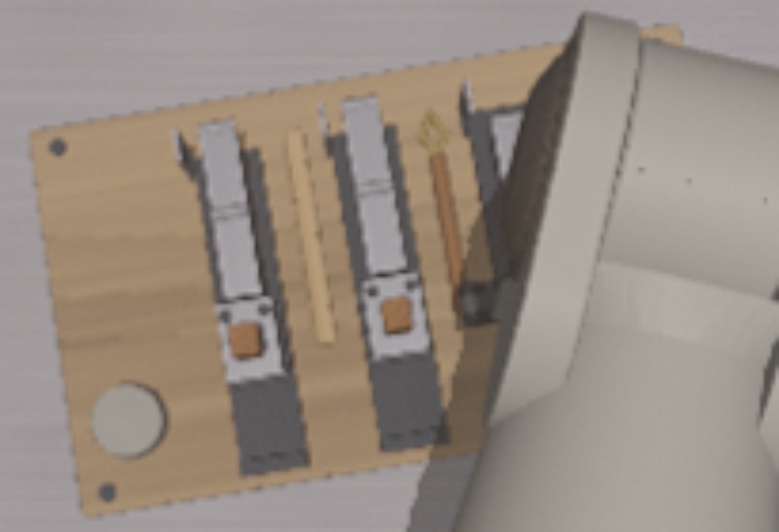

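Call:
{"api": "apply_moves", "payload": {
  "rows": [
    [[0,0,4,0,0,0,0],[0,0,8,0,0,0,0],[0,0,12,0,0,0,0],[0,0,15,0,0,0,0],[0,0,17,0,0,0,0],[0,0,18,0,0,0,0],[0,0,18,0,0,0,0]]
  ]
}}

```text
time: 19.75
ee_pos: [0.4847, -0.1264, 0.0984]
tcp_rot: [168.6, 89.9, -2.1]
wrist_force: [4.8, 1.1, -2.9]
opening: -0.0
```

```bash
python3 rd.py
python3 - <<'E'
from workcell import get_obs,cams
from h import *
o=get_obs();B=P["R"]-.087*BX
d=o["ee_pos"]-B; print(d@BX,d@BY)
p=cams.camera("scene");cv2.imwrite("pics/mid2.png",cv2.resize(p["pixels"][130:250,170:340,::-1],None,fx=4,fy=4))
E
```

```text
19.95 [ 0.4847 -0.1264  0.0985] [[4.55, 0.91, -2.44], [4.25, 0.84, -2.03], [5.81, 0.84, -2.6], [5.09, 2.35, -2.36]] [ 4.92  1.24 -2.36] 5.6
-0.022682714046102934 -9.891410405021309e-05
```

View pics/mid2.png

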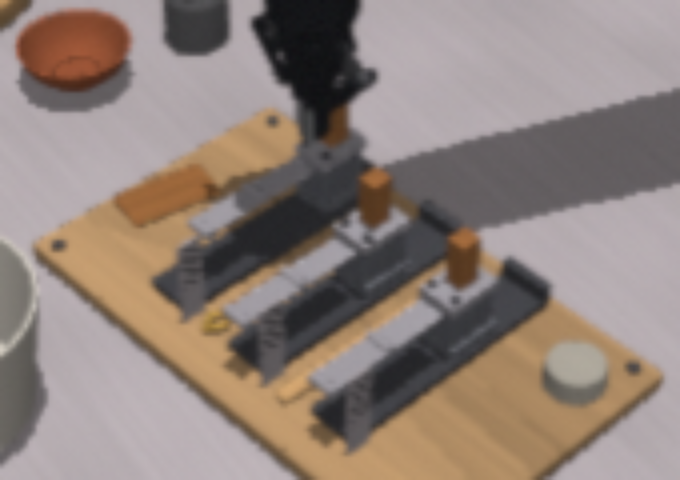

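Call:
{"api": "apply_moves", "payload": {
  "rows": [
    [[0,0,1,0,0,0,0],[0,0,2,0,0,0,0],[0,0,3,0,0,0,0],[0,0,3,0,0,0,0]]
  ]
}}

```text
time: 20.4
ee_pos: [0.4842, -0.1265, 0.0985]
tcp_rot: [177.3, 89.6, 6.7]
wrist_force: [18.0, 4.2, -8.9]
opening: -0.0001
```

```bash
python3 rd.py
```

```text
20.6 [ 0.4842 -0.1265  0.0985] [[17.76, 3.64, -9.58], [17.29, 4.04, -8.39], [16.98, 3.5, -10.05], [16.57, 2.93, -9.32]] [17.15  3.53 -9.34] 19.84
```

Call:
{"api": "apply_moves", "payload": {
  "rows": [
    [[0,0,-3,0,0,0,0],[0,0,-10,0,0,0,0],[-5,0,-20,0,0,0,0],[-30,0,-20,0,0,0,0],[-60,0,-20,0,0,0,0],[-100,0,-20,0,0,0,0],[-140,20,-20,0,0,0,0],[-140,60,-10,0,0,0,0],[-140,110,0,0,0,0,0],[-140,160,10,0,0,0,0],[-140,210,20,0,0,0,0],[-140,250,30,0,0,0,0],[-140,280,40,0,0,0,0],[-140,280,40,0,0,0,0],[-140,280,40,0,0,0,0],[-140,280,40,0,0,0,0]]
  ]
}}

```text
time: 22.2
ee_pos: [0.4894, -0.4087, 0.2384]
tcp_rot: [179.6, 89.6, 8.9]
wrist_force: [-0.7, 0.6, 0.4]
opening: 0.0
```

```bash
python3 rd.py
python3 - <<'E'
from workcell import get_obs,cams
from h import *
p=cams.camera("top");W=cloud(p)
m=((W[...,2]>.112)&(W[...,2]<.14)&(W[...,0]>.38)&(W[...,0]<.6)&(abs(W[...,1])<.17))
n,l,s,c=cv2.connectedComponentsWithStats(m.astype(np.uint8))
for i in range(1,n):
    if s[i,4]>15: print(s[i,4],W[l==i].mean(0).round(4))
W0=np.load("top0.npy")
cv2.imwrite("pics/end.png",cv2.resize(p["pixels"][125:265,160:365,::-1],None,fx=3.8,fy=3.8))
for l in ["stick_c","ring_tool_c","puck_c","rib_c","beaker_c","dish_c","slip_jar_c"]:
    print(l,[(np.round(d["at"],3),round(d["confidence"],2)) for d in cams.find_in(l,p)][:1])
E
```

```text
22.4 [ 0.4897 -0.4085  0.2388] [[0.53, 0.36, -0.96], [-0.17, 0.17, -0.25], [-0.22, -0.36, -1.6], [0.17, 0.14, -0.2]] [ 0.08  0.07 -0.75] 0.76
69 [ 0.4913 -0.0291  0.1285]
72 [0.4765 0.0638 0.1284]
75 [ 0.4626 -0.1294  0.1279]
stick_c [(array([0.55 , 0.031, 0.028]), 0.69)]
ring_tool_c [(array([ 0.565, -0.062,  0.029]), 0.69)]
puck_c [(array([0.432, 0.147, 0.042]), 0.54)]
rib_c [(array([ 0.58 , -0.21 ,  0.023]), 0.82)]
beaker_c [(array([0.432, 0.422, 0.055]), 0.57)]
dish_c [(array([ 0.556, -0.44 ,  0.014]), 0.82)]
slip_jar_c [(array([ 0.421, -0.407,  0.086]), 0.81)]
```

View pics/end.png

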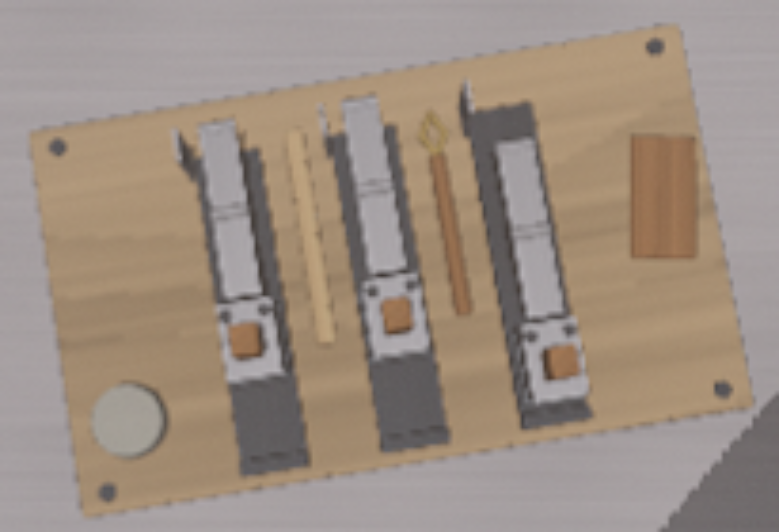

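```bash
python3 -c "
from workcell import bot
print(bot.job_done())"
```

```text
the job is handed in; nothing more can be done
None
```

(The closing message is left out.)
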